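# Free and shut the sanitising cabinet's drop-down door

### The job

The drop-down door of the egg sanitising cabinet cannot be shut because a scrubbing brush, too long for the shelf, sticks out of it. Pull the door all the way down, then take the brush out and lay it bristles down in the empty steel tool tray, and then push the door back up until it is fully shut. Leave the open egg pack beside the tray where it is.

Things in the scene. Friction and masses are not known exactly. Their poses are not given: they have to be found in the camera images.
- cabinet: fixed white and steel bench cabinet, 220 mm deep (its x), 300 wide (its y), top at z = 250 mm. Origin: centre of its underside. Its doorway is the plane x = -110 mm and looks along its own -x. Inner shelf: top at z = 184, starts at that plane; roof underside z = 242, so its bay is 58 mm high, 276 wide, closed 125 mm behind the doorway by a lamp housing. The front 100 mm of the roof is bare
- door (a joint): hinge angle of the cabinet's door: 0 = shut (upright), 1.55 = all the way down (level). It starts part-way, stays where it is left (stiff hinge, under 10 N at the handle) and has no latch. The door is a panel 200 mm tall, 300 mm wide and 15 mm thick
- door_handle (a point): middle of the door's bow handle: a round steel bar 12 mm thick, 120 mm long, along the cabinet's y, beyond the door's free edge in the door's plane, 250 mm from the hinge axis, with a 44 mm open gap between bar and door edge and a post 60 mm either side. It can be pinched or hooked from above at any door angle; it is 300 mm above the bench when shut, 50 mm when level
- door_hinge (a point): middle of the door's hinge axis, at the lower front edge of the cabinet: 50 mm above the bench and 117.5 mm ahead (-x) of the cabinet's origin; the axis runs along the cabinet's y
- brush: wooden scrubbing brush, a bar 170 mm long (its x), 46 wide (its y), 46 high: pale bristles in the lower 24 mm, wooden back above, about 0.16 kg. Origin: centre of its underside (bristle tips), z up. It starts bristles down on the cabinet's inner shelf, long axis roughly along the cabinet's x, 50 to 66 mm of it sticking out of the doorway, 12 mm free under the roof
- tool_tray: empty shallow open steel tray, outside 220 mm (its x) by 130 mm (its y) by 18 mm high, walls and floor 4 mm (floor about 5 mm at most). Origin: centre of its underside on the bench. It and the open egg pack may be in either of two places
- egg_pack: open orange plastic egg pack filled with eggs, 210 x 125 mm, 75 mm high; to be left alone. Origin: centre of its underside

How it is judged (in metres and radians):
On the way, in this order (a step that is already met when the one before it is completed fails the run):
1. the door is pulled all the way down (within about 6 degrees of its stop: angle above 1.45) (value of joint door above 1.45 rad), for 0.2 s.
2. while the door is down (angle above 1.2), the brush lies released, flat and bristles down on the floor of the tool tray (x of brush in the frame of tool_tray between -0.04 and 0.04 m and y of brush in the frame of tool_tray between -0.05 and 0.05 m and z of brush in the frame of tool_tray below 0.012 m and angle between brush's own z axis and vertical below 0.12 rad and contact force between the fingers and brush below 0.1 N and value of joint door above 1.2 rad), for 0.2 s.
At the end, for the whole second after the job is handed in: The door is fully shut (angle under 0.035, about 9 mm at the handle) and still; the brush lies released and at rest in the tool tray, flat on the tray's floor (within 7 degrees, not propped on the tray's wall), bristles down (value of joint door below 0.035 rad and x of brush in the frame of tool_tray between -0.04 and 0.04 m and y of brush in the frame of tool_tray between -0.05 and 0.05 m and z of brush in the frame of tool_tray below 0.012 m and angle between brush's own z axis and vertical below 0.12 rad and contact force between the fingers and brush below 0.1 N and linear speed of brush below 0.02 m/s and velocity of joint door between -0.02 and 0.02 rad/s); the robot touches nothing.
It fails at once if the open egg pack is shoved more than 30 mm (distance of egg_pack from where it was at the start of the episode above 0.03 m).
It also fails if it takes over 70 s, if anything falls off the work surface, if the arm or the gripper's body presses on something with over 40 N, if the wrist force passes 120 N, or if a joint passes its speed limit or range.

### The arm

A 6-joint arm with a two-finger parallel gripper is mounted at the origin on the work surface. World frame = base frame: x ahead of the robot, y to its left, z up, the work surface at z = 0. Lengths are in m, angles in degrees, forces in N, time in s.
With the tool pointing down it reaches from about 0.35 to 0.875 m from the base axis. Payload 4.2 kg.
Tool frame: the origin (TCP) lies on the centre line of the jaws, within the pads' length; the fingertips stand r.tip_extent ahead of it and the grasp point (between the pads) lies 11 mm behind it (r.tip_extent is the distance from the TCP to the fingertips, in m); z points along the fingers, y is the line along which they close (so a half turn about z gives the same grasp; the last joint's range is limited). The gripper opens to 87 mm and grips with 3 to 60 N. Pads are 19 mm wide; open, the fingers measure 117 mm over their backs; the gripper's body (75 mm by 190 mm) begins 51 mm behind the grasp point.
Start: joints at [88.9, 22.042, 0.453, 0, -68.411, -14.817], TCP at [0.171, 0.601, 0.191] pointing down, gripper open.
Joint ranges: [-179.83, 179.83], [-69.29, 118.12], [-61.27, 80.66], [-181.25, 117.63], [-171.15, -9.14], [-177.46, 177.46]. Speed limits (degrees/s): [159.86, 159.86, 180, 180, 180, 180].

### API

Orientations are given as a 3x3 rotation matrix whose columns are the frame's x, y, z axes.
In Python, from station import r gives the robot as it stands.
- The arm moves only by the shell command python3 -m jog 'ROWS'. ROWS is text: rows parted by semicolons, each of 5 numbers parted by spaces: the opening, from 0 (shut) to 1 (fully open), then the shift along the world's x, y, z in mm, then the turn about the world's z in degrees. In form: hand dx dy dz roll; .... A call has 1 to 5 rows; each row shifts and turns the commanded pose from where the row before left it; what a row does not reach is not made up. A row lasts 1/8 s, in which the tool goes at most 62.5 mm and 10.7 degrees, less where a joint would pass 70% of its speed; a pose out of reach is approached as far as the arm can. A call is refused whole if a number of a shift passes 62.5 or a number of a turn 10.7, either way. A call with a gripper value outside its range is refused whole. The fingers move at their own pace and stop on an object; the grip force is fixed at half the most. Time passes only in rows, so rows that do not move let the fingers close. It gives the time, the measured TCP pose, the force, the opening and the grip force at its end, in the units of the state.
- r.sense(): the state, without advancing time (a new reading comes with each control period).
- r.capture(name): name is "side" or "top" or "wrist"; returns a dict with "pixels" (384x512x3 uint8, red, green, blue), "fovy" (degrees; the focal length in pixels is half the picture's height over the tangent of half this angle, whatever the lens; pixels are square), "cx", "cy" (the principal point, pixels), "k1" (the pictures are not rectified: a ray, as slopes to the right and down, at radius r is drawn at 1 + k1 r^2 times it, then the intrinsics apply), "origin" and "orientation" of the camera in the world; the wrist camera has in their place "T_tool_cam" (4x4, takes a point from camera to tool coordinates, whose origin is the TCP and whose axes are the flange's). Camera axes: x right, y down, z forward; pixel columns grow to the right and rows downward; lengths in m; the calibration is good to about 2 mm. A picture is of the moment at which its call begins: read the wrist's pose just before it. There is no depth.
- r.finish_job(): hands the job in; it is judged then, once.
The state is a dict: "time_s": time; "joints": joint angles; "joint_velocities": joint speeds; "effort": joint torques, N m; "tcp_pos": TCP position; "ee_rot": TCP orientation; "wrist_force": force on the tool from outside, world axes, zero at the start; "moment": the same for the moment, N m; "gripper_width": opening from 0.0 (shut) to 1.0 (fully open); "gripper_force": force on a finger pad.
Only numpy, scipy, OpenCV 4.12 (cv2) and the standard library are available. Lean on these libraries where they do the work, as an engineer would, in place of code of your own. Each camera call takes 0.05 s, during which the arm holds its last target. There are 200 camera calls.

## Working session

There is one attempt and no reset: what is moved stays moved. The work goes in short steps, Python scripts to look and compute and a shell command to move; the robot and the scene stay as the last step left them, time stands still between calls to the robot, and variables do not carry over. Pictures are saved under pics/ and viewed, at most 10 in all, crops included, and the job is handed in when it is done.

```bash
mkdir -p pics; ls; python3 - <<'E'
from station import r
import cv2,numpy as np
s=r.sense();print({k:(np.round(v,3).tolist()) for k,v in s.items()},r.tip_extent)
for n in("side","top"):
    c=r.capture(n);cv2.imwrite(f"pics/{n}0.png",c["pixels"][:,:,::-1])
    print(n,{k:np.round(v,4).tolist() for k,v in c.items() if k!="pixels"})
E
```

```text
pics
{'time_s': 0.0, 'joints': [88.898, 22.093, 0.379, -0.029, -68.414, -14.815], 'joint_velocities': [0.038, -0.111, -0.075, -0.027, -0.065, 0.112], 'effort': [0.0, -39.066, 18.74, 4.22, 0.011, -0.0], 'tcp_pos': [0.171, 0.6, 0.19], 'ee_rot': [[0.962, -0.274, -0.001], [-0.274, -0.962, -0.002], [0.0, 0.002, -1.0]], 'wrist_force': [0.399, -0.985, -0.502], 'moment': [0.008, 0.04, -0.049], 'gripper_force': 0.0, 'gripper_width': 1.004} 0.008
side {'fovy': 48.6519, 'cx': 256.1172, 'cy': 191.0876, 'k1': -0.0747, 'origin': [-0.0726, 0.106, 1.0607], 'orientation': [[-0.1964, -0.7916, 0.5786], [-0.9805, 0.1593, -0.1149], [-0.0012, -0.5899, -0.8074]]}
top {'fovy': 55.4833, 'cx': 253.3887, 'cy': 187.8352, 'k1': -0.0977, 'origin': [0.3346, -0.0137, 1.0041], 'orientation': [[-0.0698, -0.9717, 0.2258], [-0.9976, 0.0686, -0.0131], [-0.0027, -0.2262, -0.9741]]}
```

View pics/side0.png

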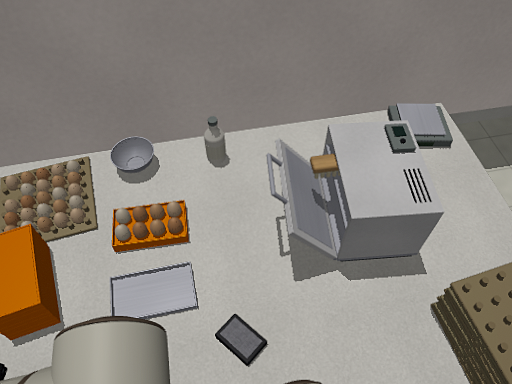

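View pics/top0.png

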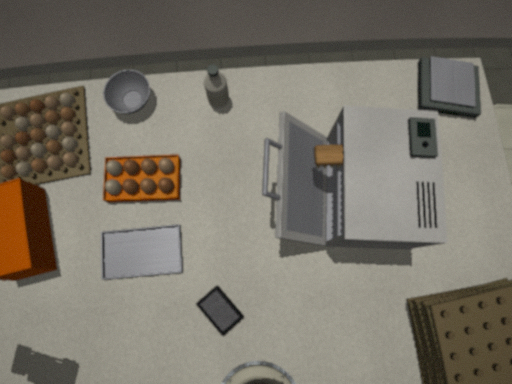

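The views show the cabinet at right with its doorway facing +y. The brush tip is at top (328,154), the handle bar at about (266,168), the tray at (142,252) and the egg pack at (142,178). I'll enlarge these to measure them.

```bash
python3 - <<'E'
import cv2
a=cv2.imread("pics/top0.png")
cv2.imwrite("pics/crop1.png",cv2.resize(a[95:265,250:450],None,fx=3.5,fy=3.5,interpolation=cv2.INTER_CUBIC))
b=cv2.imread("pics/side0.png")
cv2.imwrite("pics/crop2.png",cv2.resize(b[110:270,255:445],None,fx=3.5,fy=3.5,interpolation=cv2.INTER_CUBIC))
E
cat > h.py <<'E'
import numpy as np,cv2
from station import r
def cam(n,c=None):
    c=c or r.capture(n); f=192/np.tan(np.radians(c["fovy"]/2))
    return dict(K=np.array([[f,0,c["cx"]],[0,f,c["cy"]],[0,0,1]]),d=np.array([c["k1"],0,0,0.]),o=np.array(c["origin"]),R=np.array(c["orientation"]),px=c["pixels"])
def onz(c,uv,z):
    p=cv2.undistortPoints(np.array(uv,float).reshape(-1,1,2),c["K"],c["d"]).reshape(-1,2)
    d=np.c_[p,np.ones(len(p))]@c["R"].T
    return c["o"]+d*((z-c["o"][2])/d[:,2])[:,None]
def proj(c,P):
    P=(np.atleast_2d(P)-c["o"])@c["R"]
    return cv2.projectPoints(P.reshape(-1,1,3),np.zeros(3),np.zeros(3),c["K"],c["d"])[0].reshape(-1,2)
E
```

```text
(no output)
```

View pics/crop1.png

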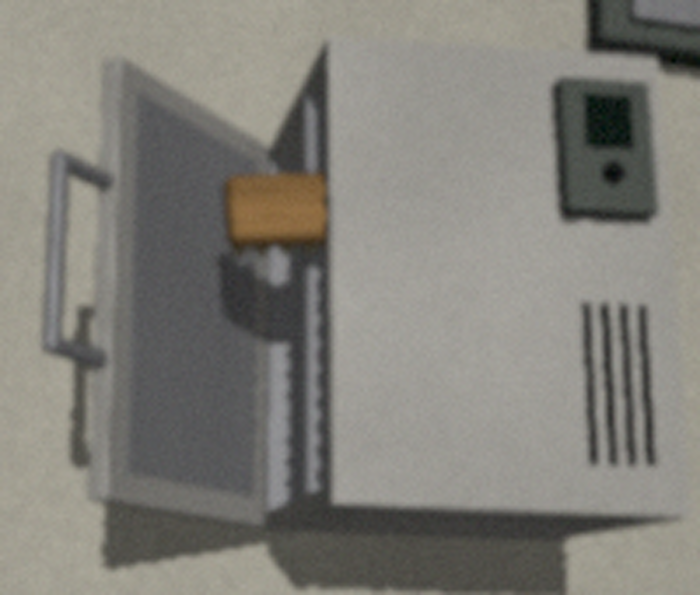

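View pics/crop2.png

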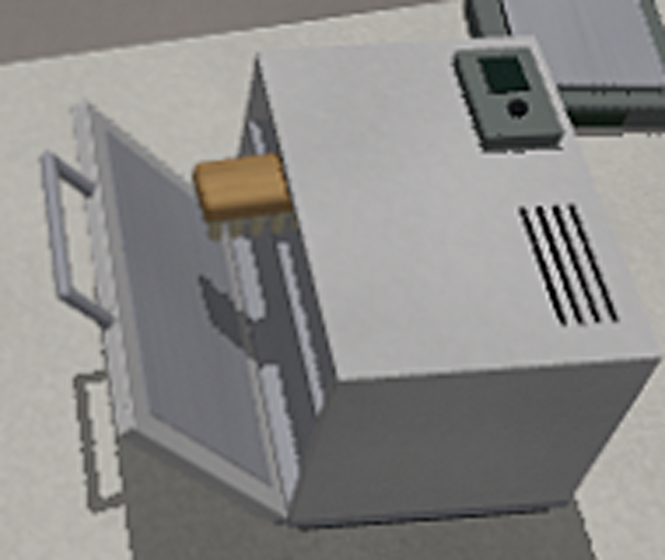

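Crop 1 (top) shows the roof corners at (328,42), (331,503) and (682,515), the brush's top end at (228,178)-(232,244), and the bar ends at (60,152) and (50,348). Crop 2 (side) shows the roof corners at (258,55), (338,380) and (660,357), and the bar ends at (47,155) and (65,297).

```bash
python3 - <<'E'
from h import *
from scipy.optimize import least_squares
T,S=cam("top"),cam("side")
c1=lambda p:(np.array(p,float)+.5)/3.5-.5+[250,95]
c2=lambda p:(np.array(p,float)+.5)/3.5-.5+[255,110]
t=c1([[328,42],[331,503],[682,515]]);s=c2([[258,55],[338,380],[660,357]])
print(onz(T,t,.25).round(4),onz(S,s,.25).round(4))
# cabinet local corners: image-top front corner = world +x ; y local
loc=lambda y:np.array([[-.11,-y,.25],[-.11,y,.25],[.11,y,.25]])
def W(p,L):
    c,s_=np.cos(p[2]),np.sin(p[2]);L=np.atleast_2d(L)
    return np.c_[c*L[:,0]-s_*L[:,1]+p[0],s_*L[:,0]+c*L[:,1]+p[1],L[:,2]]
f=lambda p:np.r_[(proj(T,W(p,loc(.15)))-t).ravel(),(proj(S,W(p,loc(.15)))-s).ravel()]
best=min((least_squares(f,[.5,-.25,a]) for a in(-np.pi/2,)),key=lambda q:q.cost)
f2=lambda p:np.r_[(proj(T,W(p,loc(-.15)))-t).ravel(),(proj(S,W(p,loc(-.15)))-s).ravel()]
b2=least_squares(f2,[.5,-.25,-np.pi/2])
best=min(best,b2,key=lambda q:q.cost)
p=best.x;print("cab",p[:2],np.degrees(p[2]),best.fun.round(1))
ht=c1([[60,152],[50,348]]);hs=c2([[47,155],[65,297]])
def H(a):
    return np.array([[-.1175-.25*np.sin(a),y,.05+.25*np.cos(a)] for y in(.06,-.06)])
for sg in(1,-1):
    q=least_squares(lambda a:np.r_[(proj(T,W(p,H(a[0])[::sg]))-ht).ravel(),(proj(S,W(p,H(a[0])[::sg]))-hs).ravel()],[.6])
    print("door",q.x,q.fun.round(1),W(p,H(q.x[0])).round(4))
np.save("cab.npy",p)
b=onz(T,c1([[228,178],[232,244],[325,173],[325,242]]),.23);print("brush",b.round(4))
b=onz(S,c2([[197,168],[207,220]]),.23);print("brushS",b.round(4))
# tray by color-free corners
print("tray",onz(T,[[102,233],[181,226],[182,271],[103,278]],.018).round(4))
print("trayS",onz(S,[[110,277],[194,264],[198,307],[113,321]],.018).round(4))
print("egg",onz(T,[[104,156],[180,155],[181,199],[105,203]],.05).round(4))
print("level handle",W(p,[[-.3675,0,.05]]),"hinge",W(p,[[-.1175,0,.05]]))
E
```

```text
[[ 0.683  -0.2399  0.25  ]
 [ 0.3891 -0.2039  0.25  ]
 [ 0.3644 -0.418   0.25  ]] [[ 0.6838 -0.2417  0.25  ]
 [ 0.3912 -0.2057  0.25  ]
 [ 0.3651 -0.4225  0.25  ]]
cab [ 0.5248788  -0.33087239] -96.95402939392672 [-0.3 -1.6 -0.2 -0.1  1.9  0.7 -1.  -0.8 -0.7  0.8  0.2  0.9]
door [0.69742741] [ 0.4  1.8  0.9 -1.4 -0.1  1.7 -0.6 -0.8] [[ 0.6181 -0.0621  0.2416]
 [ 0.499  -0.0476  0.2416]]
door [0.71679779] [ -3.7  54.9   1.6 -53.8   3.   40.7  -6.7 -38. ] [[ 0.6185 -0.0585  0.2385]
 [ 0.4994 -0.0439  0.2385]]
brush [[ 0.6017 -0.1685  0.23  ]
 [ 0.5576 -0.1661  0.23  ]
 [ 0.6009 -0.2316  0.23  ]
 [ 0.5548 -0.2256  0.23  ]]
brushS [[ 0.5994 -0.1715  0.23  ]
 [ 0.5507 -0.1652  0.23  ]]
tray [[0.4653 0.3971 0.018 ]
 [0.4707 0.177  0.018 ]
 [0.3502 0.1781 0.018 ]
 [0.3437 0.3932 0.018 ]]
trayS [[0.4724 0.3973 0.018 ]
 [0.4678 0.1708 0.018 ]
 [0.3449 0.1748 0.018 ]
 [0.3483 0.3906 0.018 ]]
egg [[0.6762 0.3831 0.05  ]
 [0.6627 0.1686 0.05  ]
 [0.5388 0.1688 0.05  ]
 [0.542  0.3769 0.05  ]]
level handle [[0.56937311 0.03392414 0.05      ]] hinge [[ 0.53910487 -0.21423676  0.05      ]]
```

```bash
python3 -m jog '1 0 0 60 0; 1 0 0 60 0; 0.8 27.7 -46.8 0 0; 0.7 27.7 -46.8 0 0; 0.7 27.7 -46.8 0 0'; python3 -m jog '0.7 27.7 -46.8 0 0; 0.7 27.7 -46.8 0 0; 0.7 27.7 -46.8 0 0; 0.7 27.7 -46.8 0 0; 0.7 27.7 -46.8 0 0'; python3 -m jog '0.7 27.7 -46.8 0 0; 0.7 27.7 -46.8 0 4; 0.7 27.7 -46.8 0 5; 0.7 27.7 -46.8 0 0; 0.7 27.7 -46.8 0 0';python3 -m jog '0.7 27.7 -46.8 0 0;0.7 0 0 0 0; 0.7 0 0 0 0'; python3 -c "
from station import r
s=r.sense();print(s['joints'],s['tcp_pos'],s['ee_rot'])"
```

```text
time_s: 0.82
tcp_pos: [0.255, 0.459, 0.3111]
ee_rot: [[0.962, -0.274, -0.0], [-0.274, -0.962, -0.0], [-0.0, 0.0, -1.0]]
wrist_force: [1.2, -0.0, -0.0]
gripper_width: 0.758
gripper_force: 0.0
time_s: 1.45
tcp_pos: [0.3934, 0.2249, 0.3112]
ee_rot: [[0.962, -0.274, 0.0], [-0.274, -0.962, 0.0], [0.0, -0.0, -1.0]]
wrist_force: [1.3, 0.7, 0.2]
gripper_width: 0.7
gripper_force: 0.0
time_s: 2.08
tcp_pos: [0.532, -0.0091, 0.3111]
ee_rot: [[0.993, -0.12, 0.0], [-0.12, -0.993, 0.0], [0.0, -0.0, -1.0]]
wrist_force: [0.5, 1.0, 0.2]
gripper_width: 0.702
gripper_force: 0.0
time_s: 2.45
tcp_pos: [0.5589, -0.0542, 0.3107]
ee_rot: [[0.993, -0.121, -0.001], [-0.121, -0.993, 0.0], [-0.001, 0.0, -1.0]]
wrist_force: [-0.6, 0.5, -0.3]
gripper_width: 0.701
gripper_force: 0.0
[ 1.09795889e+01  1.24394177e+01  3.76221268e+00 -1.76399243e-02
 -8.13782552e+01  7.20724687e+01] [ 0.55888303 -0.05424565  0.3106922 ] [[ 9.92650356e-01 -1.21013446e-01 -1.00821260e-03]
 [-1.21013392e-01 -9.92650868e-01  1.14467495e-04]
 [-1.01465522e-03  8.38102621e-06 -9.99999485e-01]]
```

```bash
python3 -m jog '0.7 0 -1 -40 0; 0.7 0 0 -40 0; 0.7 0 0 0 0'; python3 -m jog '0 0 0 0 0;0 0 0 0 0;0 0 0 0 0;0 0 0 0 0;0 0 0 0 0'
python3 - <<'E'
from h import *
c=r.capture("side");cv2.imwrite("pics/s1.png",cv2.resize(c["pixels"][100:280,220:450,::-1],None,fx=3,fy=3))
s=r.sense();g=s['tcp_pos'];p=np.load("cab.npy")
# door angle path
h=np.array([.5391,-.2142]);u=np.array([.1211,.9926])
out=(np.array(g[:2])-h)@u;z=g[2]+.011-.05;print("radius,angle",np.hypot(out,z),np.arctan2(out,z))
a=np.arctan2(out,z)
A=np.linspace(a,1.56,15);d=.25*(np.sin(A)-np.sin(a));dz=.25*(np.cos(A)-np.cos(a))
P=np.c_[d[:,None]*u,dz]*1000;print(np.diff(P,axis=0).round(1))
E
```

```text
time_s: 2.82
tcp_pos: [0.5566, -0.0541, 0.2287]
ee_rot: [[0.993, -0.119, -0.007], [-0.119, -0.993, -0.001], [-0.007, 0.001, -1.0]]
wrist_force: [0.0, -0.3, 0.7]
gripper_width: 0.702
gripper_force: 0.0
time_s: 3.45
tcp_pos: [0.5592, -0.0552, 0.2313]
ee_rot: [[0.993, -0.121, 0.0], [-0.121, -0.993, 0.0], [0.0, -0.0, -1.0]]
wrist_force: [0.0, 0.2, -0.0]
gripper_width: 0.219
gripper_force: 0.0
radius,angle 0.2502242763841899 0.6948666173020814
[[  1.4  11.5 -10.3]
 [  1.3  10.8 -10.9]
 [  1.2  10.1 -11.6]
 [  1.1   9.4 -12.2]
 [  1.1   8.6 -12.8]
 [  1.    7.8 -13.3]
 [  0.9   7.  -13.7]
 [  0.7   6.1 -14.2]
 [  0.6   5.3 -14.5]
 [  0.5   4.4 -14.8]
 [  0.4   3.5 -15. ]
 [  0.3   2.5 -15.2]
 [  0.2   1.6 -15.4]
 [  0.1   0.6 -15.4]]
```

View pics/s1.png

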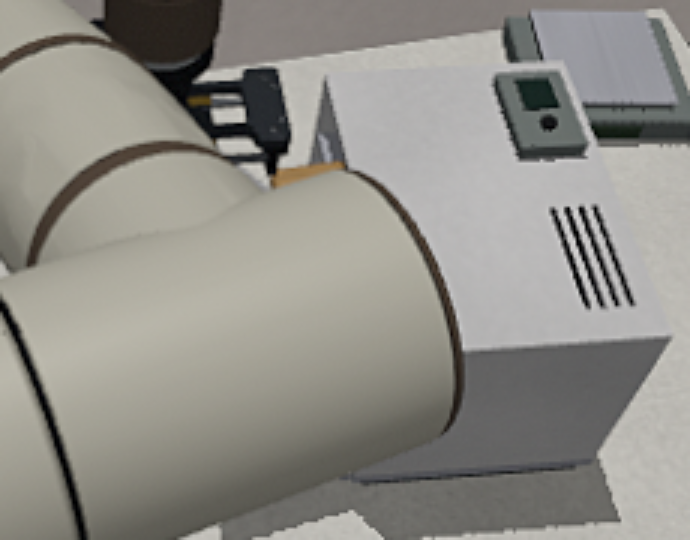

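The arm blocks the side view of the handle. The fingers had reached 19 mm and were still closing, so I'll finish the closing and then follow the arc.

```bash
python3 -m jog '0 0 0 0 0;0 0 0 0 0;0 0 0 0 0'; python3 -m jog '0 1.4 11.5 -10.3 0;0 1.3 10.8 -10.9 0;0 1.2 10.1 -11.6 0'
```

```text
time_s: 3.88
tcp_pos: [0.5592, -0.0552, 0.2311]
ee_rot: [[0.993, -0.12, -0.0], [-0.12, -0.993, -0.0], [-0.0, 0.0, -1.0]]
wrist_force: [0.2, -0.3, 0.6]
gripper_width: 0.005
gripper_force: 0.0
time_s: 4.25
tcp_pos: [0.5629, -0.0218, 0.1971]
ee_rot: [[0.993, -0.12, -0.001], [-0.12, -0.993, -0.0], [-0.001, 0.0, -1.0]]
wrist_force: [0.1, 0.2, 0.7]
gripper_width: 0.007
gripper_force: 0.0
```

It closed on nothing, so I'll back up and look.

```bash
python3 -m jog '0 -1.2 -10.1 11.6 0;0 -1.3 -10.8 10.9 0;0 -1.4 -11.5 10.3 0;0.3 0 0 40 0;0.7 0 0 40 0'; python3 - <<'E'
from h import *
s=r.sense();print(s['tcp_pos'],s['gripper_width'])
c=r.capture("wrist");print(c["T_tool_cam"],c["fovy"],c["cx"],c["cy"],c["k1"])
t=r.capture("top")
M=np.hstack([cv2.resize(c["pixels"],(400,300)),cv2.resize(t["pixels"][90:270,220:460],(400,300))])[:,:,::-1]
cv2.imwrite("pics/w1.png",M)
E
```

```text
time_s: 4.88
tcp_pos: [0.5589, -0.0565, 0.3133]
ee_rot: [[0.993, -0.122, 0.001], [-0.122, -0.993, -0.0], [0.001, -0.0, -1.0]]
wrist_force: [0.8, -1.4, -0.7]
gripper_width: 0.15
gripper_force: 0.0
[ 0.55891123 -0.05651074  0.31329936] 0.15048229620029677
[[-1.12139512e-03 -9.70989285e-01 -2.39120369e-01  6.51708170e-02]
 [ 9.99999349e-01 -1.13976239e-03 -6.14640964e-05 -4.93291439e-04]
 [-2.12859425e-04 -2.39120282e-01  9.70989931e-01 -1.93423645e-01]
 [ 0.00000000e+00  0.00000000e+00  0.00000000e+00  1.00000000e+00]] 63.372609858257135 254.76951353220062 195.740558206845 -0.012281559083105745
```

View pics/w1.png

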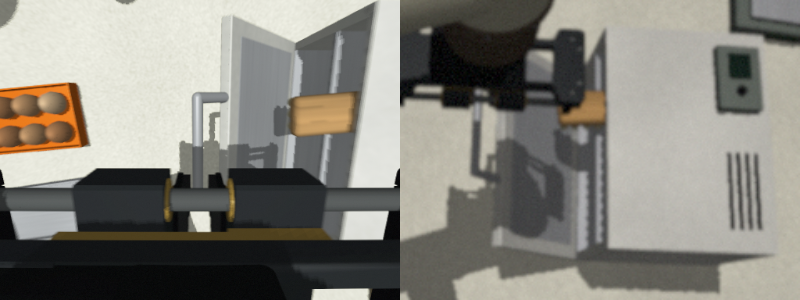

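```bash
python3 - <<'E'
from h import *
s=r.sense();w=r.capture("wrist");T=np.array(w["T_tool_cam"]);R=np.array(s["ee_rot"])
w["origin"]=np.array(s["tcp_pos"])+R@T[:3,3];w["orientation"]=R@T[:3,:3]
w=cam("wrist",w);t,sd=cam("top"),cam("side")
cv2.imwrite("pics/w2.png",cv2.resize(w["px"][90:250,170:380,::-1],None,fx=3,fy=3,interpolation=cv2.INTER_CUBIC))
c1=lambda p:(np.array(p,float)+.5)/3.5-.5+[250,95]
c2=lambda p:(np.array(p,float)+.5)/3.5-.5+[255,110]
def ray(c,uv):
    a=onz(c,uv,.25)[0];d=a-c["o"];return c["o"],d/np.linalg.norm(d)
def tri(*rs):
    A=sum(np.eye(3)-np.outer(d,d) for o,d in rs);b=sum((np.eye(3)-np.outer(d,d))@o for o,d in rs)
    x=np.linalg.solve(A,b);return x.round(4),[float(np.linalg.norm((np.eye(3)-np.outer(d,d))@(x-o)).round(4)) for o,d in rs]
print("top+side",tri(ray(t,c1([60,152])),ray(sd,c2([47,155]))),tri(ray(t,c1([50,348])),ray(sd,c2([65,297]))))
print("top+wrist",tri(ray(t,c1([60,152])),ray(w,[252,122])))
print("pred wrist bar end, tips mid, grasp", proj(w,[[.6181,-.0621,.2416]]),proj(w,[s["tcp_pos"]]))
E
```

```text
top+side (array([ 0.6207, -0.0621,  0.2453]), [0.0008, 0.0008]) (array([ 0.4952, -0.0467,  0.2441]), [0.0013, 0.0013])
top+wrist (array([ 0.6252, -0.0617,  0.2341]), [0.0003, 0.0003])
pred wrist bar end, tips mid, grasp [[253.74633689 130.45286222]] [[255.56807725 221.77771534]]
```

View pics/w2.png

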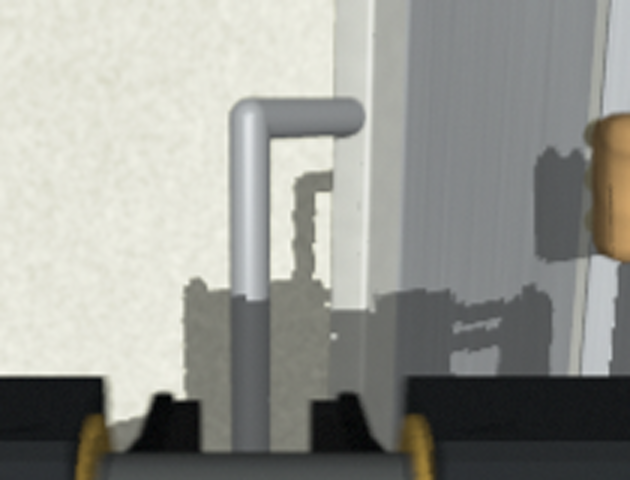

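```bash
python3 -m jog '0.45 0 0 0 0;0.45 0 0 0 0;0.45 0 0 0 0;0.45 0 1 0 0'; python3 - <<'E'
from h import *
s=r.sense();print(r.tip_extent,[a for a in dir(r) if a[0]!='_'],s['tcp_pos'],s['gripper_width'])
w=r.capture("wrist");cv2.imwrite("pics/w3.png",w["pixels"][170:384,100:420,::-1])
T=np.array(w["T_tool_cam"]);w["origin"]=T[:3,3];w["orientation"]=T[:3,:3];w=cam("w",w)
h=.0435*.45
for z in(-.04,-.03,-.02,-.01,0,.008):print(z,proj(w,[[.0095,h,z],[.0095,-h,z],[-.0095,h,z]]).round(0).tolist())
E
```

```text
time_s: 5.62
tcp_pos: [0.5591, -0.0542, 0.311]
ee_rot: [[0.993, -0.12, -0.0], [-0.12, -0.993, -0.0], [-0.0, 0.0, -1.0]]
wrist_force: [0.3, 0.7, -0.2]
gripper_width: 0.451
gripper_force: 0.0
0.008 ['PlanningError', 'capture', 'finish_job', 'sense', 'tip_extent'] [ 0.55913287 -0.05415261  0.31095083] 0.4506120420539602
-0.04 [[293.0, 229.0], [218.0, 229.0], [292.0, 262.0]]
-0.03 [[291.0, 223.0], [220.0, 223.0], [290.0, 255.0]]
-0.02 [[289.0, 217.0], [222.0, 217.0], [288.0, 248.0]]
-0.01 [[287.0, 212.0], [224.0, 212.0], [287.0, 241.0]]
0 [[286.0, 208.0], [225.0, 208.0], [285.0, 235.0]]
0.008 [[285.0, 204.0], [226.0, 205.0], [284.0, 231.0]]
```

View pics/w3.png

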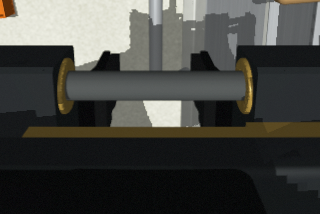

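```bash
python3 -m jog '0.45 0 -1 -50 0;0.45 0 0 -45 0;0.45 0 0 0 0'; python3 -m jog '0 0 0 0 0;0 0 0 0 0;0 0 0 0 0;0 0 0 0 0;0 0 0 0 0'
```

```text
time_s: 6.05
tcp_pos: [0.5567, -0.0554, 0.2128]
ee_rot: [[0.993, -0.121, -0.008], [-0.121, -0.993, -0.001], [-0.008, 0.002, -1.0]]
wrist_force: [0.5, 0.2, 0.7]
gripper_width: 0.451
gripper_force: 0.0
time_s: 6.68
tcp_pos: [0.5592, -0.0552, 0.2164]
ee_rot: [[0.993, -0.12, 0.0], [-0.12, -0.993, 0.0], [0.0, -0.0, -1.0]]
wrist_force: [-0.2, 0.3, -0.6]
gripper_width: 0.024
gripper_force: 0.0
```

```bash
python3 -m jog '0.45 0 0 10 0;0.45 0 0 0 0;0.45 0 0 0 0;0.45 0 0 0 0'; python3 -m jog '0.45 0 0 -12 0;0.45 0 0 -12 0;0.45 0 0 0 0';python3 -m jog '0 0 0 0 0;0 0 0 0 0;0 0 0 0 0;0 0 0 0 0;0 0 0 0 0'
```

```text
time_s: 7.18
tcp_pos: [0.559, -0.0552, 0.2259]
ee_rot: [[0.993, -0.121, -0.0], [-0.121, -0.993, 0.0], [-0.0, 0.0, -1.0]]
wrist_force: [1.3, -0.8, 0.2]
gripper_width: 0.389
gripper_force: 0.0
time_s: 7.55
tcp_pos: [0.558, -0.0553, 0.2002]
ee_rot: [[0.993, -0.121, -0.004], [-0.121, -0.993, -0.0], [-0.004, 0.001, -1.0]]
wrist_force: [0.6, 0.2, 0.3]
gripper_width: 0.449
gripper_force: 0.0
time_s: 8.18
tcp_pos: [0.5594, -0.0548, 0.2025]
ee_rot: [[0.993, -0.12, 0.001], [-0.12, -0.993, 0.001], [0.001, -0.001, -1.0]]
wrist_force: [-0.1, 2.9, 0.6]
gripper_width: 0.122
gripper_force: 30.0
```

```bash
python3 -m jog '0.35 0 0 0 0;0.35 0 0 0 0;0.35 0 0 -7 0;0.35 0 0 0 0'; python3 -m jog '0 0 0 0 0;0 0 0 0 0;0 0 0 0 0;0 0 0 0 0'; python3 -m jog '0 1.4 11.5 -10.3 0;0 1.3 10.8 -10.9 0;0 1.2 10.1 -11.6 0'
```

```text
time_s: 8.68
tcp_pos: [0.5585, -0.0553, 0.1941]
ee_rot: [[0.993, -0.121, -0.002], [-0.121, -0.993, -0.0], [-0.002, 0.0, -1.0]]
wrist_force: [1.2, -0.6, -0.1]
gripper_width: 0.343
gripper_force: 0.0
time_s: 9.18
tcp_pos: [0.5594, -0.0548, 0.1953]
ee_rot: [[0.993, -0.12, 0.001], [-0.12, -0.993, 0.0], [0.0, -0.001, -1.0]]
wrist_force: [0.1, 1.4, -0.3]
gripper_width: 0.128
gripper_force: 30.0
time_s: 9.55
tcp_pos: [0.5634, -0.0222, 0.1615]
ee_rot: [[0.993, -0.12, 0.0], [-0.12, -0.993, -0.001], [0.0, 0.001, -1.0]]
wrist_force: [1.1, -3.4, 1.1]
gripper_width: 0.126
gripper_force: 30.0
```

```bash
python3 -m jog '0 1.1 9.4 -12.2 0;0 1.1 8.6 -12.8 0;0 1 7.8 -13.3 0;0 0.9 7 -13.7 0';python3 -m jog '0 0.7 6.1 -14.2 0;0 0.6 5.3 -14.5 0;0 0.5 4.4 -14.8 0;0 0.4 3.5 -15 0'
```

```text
time_s: 10.05
tcp_pos: [0.5674, 0.0104, 0.1094]
ee_rot: [[0.993, -0.12, 0.0], [-0.12, -0.993, -0.0], [0.0, 0.0, -1.0]]
wrist_force: [2.8, -4.1, -0.4]
gripper_width: 0.122
gripper_force: 30.0
time_s: 10.55
tcp_pos: [0.5696, 0.0289, 0.0509]
ee_rot: [[0.993, -0.12, 0.0], [-0.12, -0.993, -0.001], [0.0, 0.001, -1.0]]
wrist_force: [2.7, -8.0, 0.7]
gripper_width: 0.124
gripper_force: 30.0
```

```bash
python3 -m jog '0 0.2 2.5 -8 0;0 0.2 1 -8 0;0 0.1 1 -6 0'; python3 -m jog '0 0 0 -4 0;0 0 0 -4 0;0 0 0 -4 0;0 0 0 0 0'
```

```text
time_s: 10.92
tcp_pos: [0.5699, 0.0319, 0.029]
ee_rot: [[0.993, -0.12, -0.001], [-0.12, -0.993, -0.003], [-0.001, 0.003, -1.0]]
wrist_force: [4.5, -11.9, -0.6]
gripper_width: 0.127
gripper_force: 30.0
time_s: 11.42
tcp_pos: [0.57, 0.0326, 0.0169]
ee_rot: [[0.993, -0.121, -0.0], [-0.121, -0.993, -0.001], [-0.0, 0.001, -1.0]]
wrist_force: [4.2, -9.6, -2.4]
gripper_width: 0.122
gripper_force: 30.0
```

```bash
python3 -m jog '0 0 0 -3 0;0 0 0 -3 0;0 0 0 0 0;0 0 0 0 0';python3 -m jog '0.4 0 0 0 0;0.4 0 0 0 0;0.4 0 0 0 0;0.4 0 0 50 0;0.6 0 0 60 0'; python3 -m jog '1 0 0 60 -10.5;1 0 0 60 -10.5;1 0 0 18 -10.5;1 0 0 0 -10.5;1 0 0 0 -10.5';python3 -m jog '1 1 -40 0 -10.5;1 1 -40 0 -10.5;1 1 -40 0 -10.5;1 1 -40 0 0;1 0 0 0 0'; python3 - <<'E'
from h import *
s=r.sense();print(s['joints'],s['gripper_width'])
w=r.capture("wrist");T=np.array(w["T_tool_cam"]);R=np.array(s["ee_rot"])
w["origin"]=np.array(s["tcp_pos"])+R@T[:3,3];w["orientation"]=R@T[:3,:3]
t=r.capture("top")
M=np.hstack([cv2.resize(w["pixels"],(400,300)),cv2.resize(t["pixels"][90:270,220:460],(400,300))])[:,:,::-1]
cv2.imwrite("pics/w4.png",M)
for n,c in(("w",cam("w",w)),("t",cam("t",t))):
    p=c["px"].astype(int);m=((p[...,0]-p[...,2]>50)&(p[...,0]>120)).astype(np.uint8)
    k,l,st,_=cv2.connectedComponentsWithStats(m)
    for i in range(1,k):
        if st[i,4]>200:
            uv=np.argwhere(l==i)[:,::-1];P=onz(c,uv,.23)[:,:2]
            print(n,st[i],cv2.minAreaRect((P*1000).astype(np.float32)),P.min(0),P.max(0))
E
```

```text
time_s: 11.92
tcp_pos: [0.5701, 0.0327, 0.013]
ee_rot: [[0.993, -0.12, 0.0], [-0.12, -0.993, -0.001], [0.001, 0.001, -1.0]]
wrist_force: [-0.2, -7.8, 8.7]
gripper_width: 0.127
gripper_force: 30.0
time_s: 12.55
tcp_pos: [0.5686, 0.034, 0.1213]
ee_rot: [[0.993, -0.12, -0.004], [-0.12, -0.993, -0.001], [-0.004, 0.001, -1.0]]
wrist_force: [0.9, 0.2, -0.4]
gripper_width: 0.447
gripper_force: 0.0
time_s: 13.18
tcp_pos: [0.5696, 0.0345, 0.2596]
ee_rot: [[0.504, -0.864, -0.0], [-0.864, -0.504, 0.001], [-0.001, -0.0, -1.0]]
wrist_force: [-0.1, 0.6, -0.7]
gripper_width: 0.966
gripper_force: 0.0
time_s: 13.8
tcp_pos: [0.5735, -0.1278, 0.2589]
ee_rot: [[-0.019, -1.0, -0.001], [-1.0, 0.019, 0.0], [-0.0, 0.001, -1.0]]
wrist_force: [-0.3, 0.1, -0.3]
gripper_width: 0.999
gripper_force: 0.0
[ 3.19780848e+00  1.62158138e+01  1.63635440e+00 -3.29300157e-02
 -7.55020516e+01 -4.29709823e+00] 0.9993366071160241
w [ 209   62   62   83 4342] ((582.8018188476562, -202.2527313232422), (54.31349182128906, 41.88377380371094), 86.87068176269531) [ 0.56161734 -0.23000483] [ 0.60487237 -0.1755092 ]
t [327 145  16  18 247] ((580.3966064453125, -210.80935668945312), (33.96519470214844, 40.67191696166992), 83.15470886230469) [ 0.55994175 -0.22927211] [ 0.60072956 -0.19308505]
t [ 103  154   71   47 1662] ((557.1650390625, 230.02183532714844), (157.43038940429688, 101.25618743896484), 88.19976806640625) [0.50432991 0.15015513] [0.60899152 0.30889937]
t [   0  178   31   98 2368] ((467.94091796875, 514.8042602539062), (216.22457885742188, 72.90165710449219), 4.30219030380249) [0.35758249 0.47154442] [0.57586557 0.55878858]
```

View pics/w4.png

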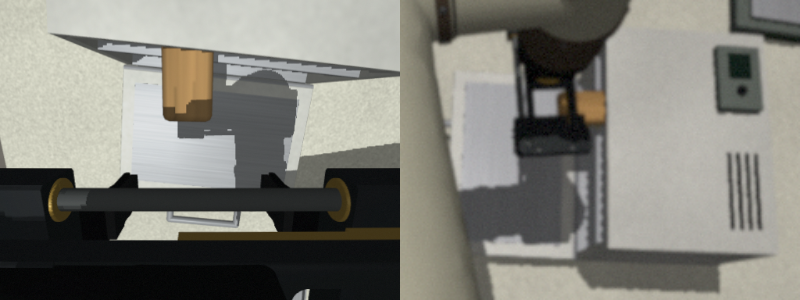

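The door is level. The wrist view shows the brush protruding at (188,85) with its axis near 87°, and the opened fingers straddle it. I'll go over it, descend and close.

```bash
python3 -m jog '1 3 -40 0 -2.5;1 3 -41 0 0;1 0 0 -40 0;1 0 0 -30 0;1 0 0 0 0'; python3 -m jog '1 0 0 -15 0;1 0 0 -9 0;1 0 0 0 0;0.6 0 0 0 0;0.4 0 0 0 0';python3 -m jog '0.3 0 0 0 0;0.3 0 0 0 0;0.3 0 0 0 0;0.3 0 0 0 0'
```

```text
time_s: 14.52
tcp_pos: [0.5784, -0.2056, 0.1871]
ee_rot: [[-0.058, -0.998, -0.006], [-0.998, 0.058, 0.001], [-0.001, 0.006, -1.0]]
wrist_force: [-0.8, -0.0, -1.0]
gripper_width: 1.002
gripper_force: 0.0
time_s: 15.15
tcp_pos: [0.5802, -0.2073, 0.1665]
ee_rot: [[-0.06, -0.998, 0.001], [-0.998, 0.06, -0.0], [0.0, -0.001, -1.0]]
wrist_force: [-0.2, -1.2, 0.1]
gripper_width: 0.853
gripper_force: 0.0
time_s: 15.65
tcp_pos: [0.58, -0.2072, 0.1659]
ee_rot: [[-0.06, -0.998, 0.0], [-0.998, 0.06, -0.0], [0.0, -0.0, -1.0]]
wrist_force: [0.0, 0.2, 0.2]
gripper_width: 0.525
gripper_force: 29.6
```

```bash
python3 -m jog '0.3 1 10 0 0;0.3 0 10 0 0;0.3 0 0 0 0;0.6 0 0 0 0;0.75 0 0 0 0'; python3 -m jog '0.75 0 0 0 0;0.75 -1 -12 0 0;0.75 0 -12 0 0;0.3 0 0 0 0;0.3 0 0 0 0'; python3 -m jog '0.3 0 0 0 0;0.3 0 0 0 0;0.3 0 0 0 0'
```

```text
time_s: 16.27
tcp_pos: [0.5808, -0.1872, 0.1658]
ee_rot: [[-0.06, -0.998, -0.0], [-0.998, 0.06, -0.0], [0.0, 0.0, -1.0]]
wrist_force: [0.3, 0.2, 0.5]
gripper_width: 0.642
gripper_force: 0.0
time_s: 16.9
tcp_pos: [0.5798, -0.2115, 0.1657]
ee_rot: [[-0.06, -0.998, -0.0], [-0.998, 0.06, 0.0], [-0.0, 0.0, -1.0]]
wrist_force: [0.2, 0.1, -0.2]
gripper_width: 0.601
gripper_force: 0.0
time_s: 17.27
tcp_pos: [0.5799, -0.211, 0.1658]
ee_rot: [[-0.059, -0.998, -0.0], [-0.998, 0.059, -0.0], [0.0, 0.0, -1.0]]
wrist_force: [0.5, -0.1, -0.3]
gripper_width: 0.527
gripper_force: 29.6
```

```bash
python3 -m jog '0.3 0 0 3 0;0.3 1 20 0 0;0.3 2 30 0 0;0.3 2 35 0 0;0.3 1 35 0 0'; python3 -m jog '0.3 0 0 20 0;0.3 -22.2 49.6 0 1.5;0.3 -22.2 49.6 0 2;0.3 -22.2 49.6 0 0;0.3 -22.2 49.6 0 0'; python3 -m jog '0.3 -22.2 49.6 0 0;0.3 -22.2 49.6 0 0;0.3 -22.2 49.6 0 0;0.3 -22.2 49.6 0 0;0.3 0 0 0 0'; python3 - <<'E'
from h import *
t=r.capture("top");s=r.capture("side")
M=np.hstack([cv2.resize(t["pixels"][130:370,40:300],(400,370)),cv2.resize(s["pixels"][130:370,40:300],(400,370))])[:,:,::-1]
cv2.imwrite("pics/p1.png",M)
for n,c in(("t",cam("t",t)),("s",cam("s",s))):
    p=c["px"].astype(int);m=((p[...,0]-p[...,2]>45)&(p[...,0]>100)).astype(np.uint8)
    k,l,st,_=cv2.connectedComponentsWithStats(m)
    for i in range(1,k):
        if st[i,4]>60:
            uv=np.argwhere(l==i)[:,::-1];P=onz(c,uv,.25)[:,:2]
            print(n,st[i],cv2.minAreaRect((P*1000).astype(np.float32)))
E
```

```text
time_s: 17.9
tcp_pos: [0.5857, -0.0892, 0.1688]
ee_rot: [[-0.059, -0.998, -0.0], [-0.998, 0.059, 0.0], [-0.0, 0.0, -1.0]]
wrist_force: [-0.4, 0.4, -1.5]
gripper_width: 0.531
gripper_force: 29.6
time_s: 18.52
tcp_pos: [0.4957, 0.1094, 0.189]
ee_rot: [[0.002, -1.0, 0.0], [-1.0, -0.002, 0.001], [-0.001, -0.0, -1.0]]
wrist_force: [0.6, 0.9, -0.6]
gripper_width: 0.526
gripper_force: 29.6
time_s: 19.15
tcp_pos: [0.4063, 0.309, 0.1889]
ee_rot: [[0.007, -1.0, 0.0], [-1.0, -0.007, 0.001], [-0.001, -0.0, -1.0]]
wrist_force: [-0.7, -1.0, -1.0]
gripper_width: 0.53
gripper_force: 29.6
t [ 103  154   76   47 2067] ((551.1813354492188, 217.99948120117188), (165.0630645751953, 99.090576171875), 88.06144714355469)
t [  0 178  23  25 442] ((538.1131591796875, 516.3592529296875), (59.943302154541016, 51.54103088378906), 10.7177095413208)
t [120 233  27  22 500] ((408.3294372558594, 234.3243408203125), (41.62161636352539, 55.006126403808594), 3.5044963359832764)
s [ 21 172  11  11  93] ((665.4161376953125, 542.5172119140625), (34.96781921386719, 24.885269165039062), 7.311081409454346)
s [ 130  200   58   41 1194] ((465.613525390625, 225.08651733398438), (126.53563690185547, 109.1705322265625), 87.4272689819336)
s [  0 283  41  34 789] ((339.50506591796875, 520.341552734375), (58.397300720214844, 82.41279602050781), 11.2462797164917)
s [  0 305  60  33 679] ((285.24114990234375, 494.6470031738281), (52.49770736694336, 114.34181213378906), 10.592040061950684)
```

View pics/p1.png

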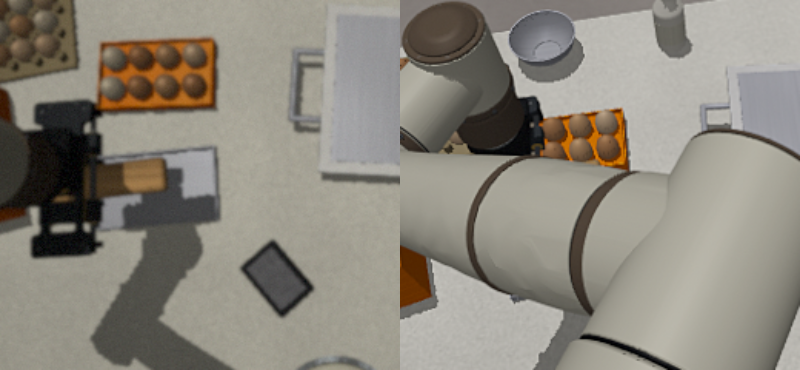

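The brush is held level over the tray; its rear end is at y≈0.207, as expected. Now I'll lower it.

```bash
python3 -m jog '0.3 1 -3 -55 0;0.3 0 0 -55 0;0.3 0 0 -40 0;0.3 0 0 -30 0;0.3 0 0 0 0'; python3 -m jog '0.3 0 0 -8 0;0.3 0 0 -4 0;0.3 0 0 0 0'
```

```text
time_s: 19.88
tcp_pos: [0.4084, 0.3, 0.007]
ee_rot: [[-0.001, -1.0, -0.004], [-1.0, 0.001, -0.005], [0.005, 0.004, -1.0]]
wrist_force: [-0.3, -0.4, -0.9]
gripper_width: 0.525
gripper_force: 29.6
time_s: 20.25
tcp_pos: [0.4095, 0.3028, -0.0026]
ee_rot: [[0.001, -1.0, 0.001], [-1.0, -0.001, 0.001], [-0.001, -0.001, -1.0]]
wrist_force: [0.1, 0.0, -1.5]
gripper_width: 0.527
gripper_force: 29.6
```

```bash
python3 -m jog '0.3 0 0 -4 0;0.3 0 0 -2 0;0.3 0 0 0 0'; python3 -m jog '0.3 0 0 -2 0;0.3 0 0 0 0'; python3 -m jog '0.3 0 0 -2 0;0.3 0 0 0 0'
```

```text
time_s: 20.62
tcp_pos: [0.4092, 0.3025, -0.0093]
ee_rot: [[0.001, -1.0, -0.0], [-1.0, -0.001, -0.0], [0.0, 0.0, -1.0]]
wrist_force: [0.4, 0.2, -0.2]
gripper_width: 0.527
gripper_force: 29.6
time_s: 20.88
tcp_pos: [0.4092, 0.3025, -0.0113]
ee_rot: [[0.002, -1.0, -0.0], [-1.0, -0.002, -0.0], [0.0, 0.0, -1.0]]
wrist_force: [0.2, 0.1, -2.0]
gripper_width: 0.534
gripper_force: 29.6
time_s: 21.12
tcp_pos: [0.4092, 0.3025, -0.0133]
ee_rot: [[0.001, -1.0, -0.0], [-1.0, -0.001, -0.0], [0.0, 0.0, -1.0]]
wrist_force: [-0.5, 0.7, -1.8]
gripper_width: 0.527
gripper_force: 29.6
```

```bash
python3 -m jog '0.3 0 0 -1 0;0.3 0 0 0 0'; python3 -m jog '0.3 0 0 -1 0;0.3 0 0 0 0'
```

```text
time_s: 21.38
tcp_pos: [0.4093, 0.3027, -0.0141]
ee_rot: [[0.002, -1.0, 0.0], [-1.0, -0.002, 0.0], [-0.0, -0.0, -1.0]]
wrist_force: [-0.5, -0.9, -1.0]
gripper_width: 0.528
gripper_force: 29.6
time_s: 21.62
tcp_pos: [0.4094, 0.3027, -0.0143]
ee_rot: [[0.002, -1.0, 0.0], [-1.0, -0.002, 0.0], [-0.0, -0.0, -1.0]]
wrist_force: [-0.9, -0.4, 6.4]
gripper_width: 0.529
gripper_force: 29.6
```

```bash
python3 -m jog '0.6 0 0 0 0;0.75 0 0 0 0;0.75 0 0 0 0;0.75 0 0 10 0;0.75 0 0 30 0'; python3 -m jog '0.75 0 0 55 0;0.75 0 0 60 0;0.75 0 0 60 0;0.75 0 0 0 10.4;0.75 0 0 0 10.4'; python3 -m jog '0.75 27 -45 0 10.4;0.75 27 -45 0 10.4;0.75 27 -45 0 10.4;0.75 27 -45 0 10.4;0.75 27 -45 0 10.4'; python3 -m jog '0.75 26 -45 0 10.3;0.5 0 0 0 0;0.5 0 0 0 0'; python3 - <<'E'
from h import *
s=r.sense();print(s["tcp_pos"],s["joints"])
for n in("top","side"):
    c=cam(n)
    p=c["px"].astype(int);m=((p[...,0]-p[...,2]>45)&(p[...,0]>100)).astype(np.uint8)
    k,l,st,_=cv2.connectedComponentsWithStats(m)
    for i in range(1,k):
        if st[i,4]>200:
            uv=np.argwhere(l==i)[:,::-1];P=onz(c,uv,.05)[:,:2]
            print(n,st[i],cv2.minAreaRect((P*1000).astype(np.float32)))
    # tray corners: bluish-grey floor blob
    cv2.imwrite(f"pics/f_{n}.png",c["px"][:,:,::-1])
E
```

```text
time_s: 22.25
tcp_pos: [0.4085, 0.3016, 0.0244]
ee_rot: [[0.001, -1.0, -0.002], [-1.0, -0.001, -0.003], [0.003, 0.002, -1.0]]
wrist_force: [-0.1, -1.2, 0.6]
gripper_width: 0.746
gripper_force: 0.0
time_s: 22.88
tcp_pos: [0.4093, 0.3028, 0.2016]
ee_rot: [[0.362, -0.932, 0.002], [-0.932, -0.362, 0.003], [-0.002, -0.002, -1.0]]
wrist_force: [-0.4, 0.0, 0.2]
gripper_width: 0.749
gripper_force: 0.0
time_s: 23.5
tcp_pos: [0.5402, 0.0848, 0.2007]
ee_rot: [[0.947, -0.321, 0.001], [-0.321, -0.947, 0.0], [0.001, -0.001, -1.0]]
wrist_force: [1.4, 0.9, -0.5]
gripper_width: 0.749
gripper_force: 0.0
time_s: 23.88
tcp_pos: [0.5652, 0.0415, 0.2001]
ee_rot: [[0.988, -0.155, -0.0], [-0.155, -0.988, 0.0], [-0.0, -0.0, -1.0]]
wrist_force: [0.1, 0.7, 0.3]
gripper_width: 0.606
gripper_force: 0.0
[0.56517426 0.0414535  0.20007365] [ 2.05644399e+01  1.60120362e+01 -7.10549509e+00 -1.63217724e-02
 -6.68846294e+01  6.05441496e+01]
top [ 132  154   47   46 1147] ((605.870849609375, 238.98748779296875), (127.22642517089844, 127.17955780029297), 88.75328063964844)
top [   0  177   32  100 2443] ((499.12689208984375, 651.8289794921875), (264.2206726074219, 94.4250717163086), 11.23740005493164)
side [124 199  61  30 511] ((631.7616577148438, 261.6250305175781), (174.01055908203125, 73.7950210571289), 88.68194580078125)
side [   0  223   41   94 3065] ((541.1470947265625, 634.6766357421875), (277.85394287109375, 102.16185760498047), 7.898036003112793)
side [   0  305   60   35 1043] ((373.3984069824219, 590.97900390625), (66.01531982421875, 143.12953186035156), 10.923837661743164)
```

```bash
python3 -m jog '0.5 0 0 50 0;0.5 0 0 50 0;0.5 0 -60 0 0;0.5 0 -60 0 0;0.5 0 -60 0 0'; python3 -m jog '0.5 0 -20 0 0;0.5 0 0 0 0'; python3 - <<'E'
from h import *
for n in("top","side"):
    c=cam(n)
    p=c["px"].astype(int);m=((p[...,0]-p[...,2]>45)&(p[...,0]>100)).astype(np.uint8)
    k,l,st,_=cv2.connectedComponentsWithStats(m)
    for i in range(1,k):
        if st[i,4]>200:
            uv=np.argwhere(l==i)[:,::-1];P=onz(c,uv,.051)[:,:2]
            print(n,st[i],cv2.minAreaRect((P*1000).astype(np.float32)))
    cv2.imwrite(f"pics/f_{n}.png",c["px"][:,:,::-1])
E
```

```text
time_s: 24.6
tcp_pos: [0.5652, -0.1384, 0.3006]
ee_rot: [[0.989, -0.15, 0.001], [-0.15, -0.989, 0.0], [0.001, -0.0, -1.0]]
wrist_force: [2.1, -0.7, -0.3]
gripper_width: 0.503
gripper_force: 0.0
time_s: 24.85
tcp_pos: [0.5653, -0.1584, 0.2998]
ee_rot: [[0.988, -0.154, -0.0], [-0.154, -0.988, 0.0], [-0.0, -0.0, -1.0]]
wrist_force: [-0.1, 0.4, -0.5]
gripper_width: 0.498
gripper_force: 0.0
top [ 102  154   78   48 2514] ((607.5784301757812, 278.28009033203125), (211.5230255126953, 127.7616195678711), 88.0418930053711)
top [   0  177   32  100 2460] ((498.70037841796875, 649.8380126953125), (263.71893310546875, 94.62422180175781), 10.77173137664795)
top [ 109  240   63   22 1013] ((407.58831787109375, 280.94610595703125), (42.54806137084961, 166.0362091064453), 2.7662253379821777)
side [112 205  34  47 773] ((597.8951416015625, 337.17205810546875), (90.99105834960938, 143.5849151611328), 88.52861785888672)
side [   0  223   60  117 4291] ((502.72686767578125, 636.1369018554688), (354.8510437011719, 139.3577423095703), 18.256452560424805)
side [120 277  59  24 751] ((407.9991455078125, 290.17486572265625), (44.381744384765625, 146.1515655517578), 3.015155076980591)
```

The brush is centred in the tray: the top view puts it at (0.408, 0.281), 166 mm long and parallel to the tray. Next I'll grip the handle and shut the door.

```bash
python3 -m jog '0.45 2 62 0 2;0.45 2 62 0 0;0.45 1 62 0 0;0.45 0 6 -50 0;0.45 0 0 -60 0'; python3 -m jog '0.45 0 0 -60 0;0.45 0 0 -60 0;0.45 0 0 -40 0;0.45 0 0 -26 0;0.45 0 0 0 0';python3 -m jog '0 0 0 0 0;0 0 0 0 0;0 0 0 0 0;0 0 0 0 0;0 0 0 0 0'; python3 - <<'E'
from h import *
s=r.sense();g=np.array(s["tcp_pos"]);h=np.array([.5391,-.2142]);u=np.array([.1211,.9926])
out=(g[:2]-h)@u;print(out)
A=np.linspace(1.53,-.015,33);d=.25*np.sin(A)-.25*np.sin(1.53);dz=.25*(np.cos(A)-np.cos(1.53))
P=np.c_[d[:,None]*u,dz]*1000;print(np.diff(P,axis=0).round(1).tolist(),P[-1])
E
```

```text
time_s: 25.58
tcp_pos: [0.5711, 0.0374, 0.1902]
ee_rot: [[0.994, -0.113, 0.005], [-0.113, -0.994, 0.002], [0.004, -0.002, -1.0]]
wrist_force: [-0.0, 0.5, -1.7]
gripper_width: 0.45
gripper_force: 0.0
time_s: 26.2
tcp_pos: [0.5686, 0.0348, 0.0021]
ee_rot: [[0.993, -0.116, -0.005], [-0.116, -0.993, -0.001], [-0.004, 0.002, -1.0]]
wrist_force: [0.4, -0.4, 0.1]
gripper_width: 0.451
gripper_force: 0.0
time_s: 26.82
tcp_pos: [0.5708, 0.0325, 0.0049]
ee_rot: [[0.993, -0.119, 0.001], [-0.119, -0.993, -0.001], [0.001, 0.001, -1.0]]
wrist_force: [-0.2, -4.9, 4.5]
gripper_width: 0.129
gripper_force: 30.0
0.24876232455170477
[[-0.1, -0.8, 12.0], [-0.2, -1.4, 12.0], [-0.2, -1.9, 11.9], [-0.3, -2.5, 11.8], [-0.4, -3.1, 11.7], [-0.4, -3.6, 11.5], [-0.5, -4.2, 11.3], [-0.6, -4.7, 11.1], [-0.6, -5.2, 10.9], [-0.7, -5.7, 10.6], [-0.8, -6.2, 10.3], [-0.8, -6.7, 10.0], [-0.9, -7.2, 9.6], [-0.9, -7.6, 9.3], [-1.0, -8.1, 8.9], [-1.0, -8.5, 8.5], [-1.1, -8.9, 8.1], [-1.1, -9.3, 7.6], [-1.2, -9.6, 7.2], [-1.2, -10.0, 6.7], [-1.3, -10.3, 6.2], [-1.3, -10.6, 5.7], [-1.3, -10.8, 5.2], [-1.3, -11.1, 4.6], [-1.4, -11.3, 4.1], [-1.4, -11.4, 3.6], [-1.4, -11.6, 3.0], [-1.4, -11.7, 2.4], [-1.4, -11.8, 1.9], [-1.5, -11.9, 1.3], [-1.5, -12.0, 0.7], [-1.5, -12.0, 0.1]] [ -30.70391751 -251.66563604  239.77562272]
```

```bash
python3 -m jog '0 -0.1 -0.8 12 0;0 -0.2 -1.4 12 0;0 -0.2 -1.9 11.9 0;0 -0.3 -2.5 11.8 0;0 -0.4 -3.1 11.7 0'; python3 -m jog '0 -0.4 -3.6 11.5 0;0 -0.5 -4.2 11.3 0;0 -0.6 -4.7 11.1 0;0 -0.6 -5.2 10.9 0;0 -0.7 -5.7 10.6 0'; python3 -m jog '0 -0.8 -6.2 10.3 0;0 -0.8 -6.7 10 0;0 -0.9 -7.2 9.6 0;0 -0.9 -7.6 9.3 0;0 -1 -8.1 8.9 0'
```

```text
time_s: 27.45
tcp_pos: [0.5697, 0.0246, 0.0639]
ee_rot: [[0.993, -0.119, 0.001], [-0.119, -0.993, 0.001], [0.001, -0.001, -1.0]]
wrist_force: [3.3, 3.2, -6.5]
gripper_width: 0.126
gripper_force: 30.0
time_s: 28.08
tcp_pos: [0.5673, 0.0033, 0.1203]
ee_rot: [[0.993, -0.118, 0.003], [-0.118, -0.993, 0.004], [0.003, -0.005, -1.0]]
wrist_force: [2.5, 10.1, -2.5]
gripper_width: 0.13
gripper_force: 30.0
time_s: 28.7
tcp_pos: [0.5634, -0.0305, 0.1701]
ee_rot: [[0.993, -0.117, 0.006], [-0.117, -0.993, 0.008], [0.005, -0.008, -1.0]]
wrist_force: [-1.1, 18.1, 7.6]
gripper_width: 0.126
gripper_force: 30.0
```

```bash
python3 -m jog '0 -1 -7.5 9.5 0;0 -1.1 -8 9 0;0 -1.1 -8.5 8.5 0;0 -1.2 -9 8 0;0 -1.2 -9.6 7.2 0'; python3 - <<'E'
from h import *
s=r.sense();g=np.array(s["tcp_pos"]);h=np.array([.5391,-.2142]);u=np.array([.1211,.9926])
print((g[:2]-h)@u,g[2]-.002)
E
```

```text
time_s: 29.32
tcp_pos: [0.5577, -0.0757, 0.2115]
ee_rot: [[0.993, -0.117, 0.005], [-0.117, -0.993, 0.004], [0.005, -0.004, -1.0]]
wrist_force: [3.5, 6.9, 0.5]
gripper_width: 0.125
gripper_force: 30.0
0.13969070586552532 0.20948745131238256
```

```bash
python3 -m jog '0 -1.3 -10.3 6.4 0;0 -1.3 -10.6 6 0;0 -1.3 -10.8 5.5 0;0 -1.3 -11 5 0;0 -1.4 -11.2 4.4 0'; python3 -m jog '0 -1.4 -11.4 3.8 0;0 -1.4 -11.6 3.2 0;0 -1.4 -11.7 2.6 0;0 -1.4 -11.8 2 0;0 -1.4 -11.8 1.4 0'
```

```text
time_s: 29.95
tcp_pos: [0.5514, -0.1299, 0.2408]
ee_rot: [[0.993, -0.117, 0.008], [-0.117, -0.993, 0.003], [0.007, -0.004, -1.0]]
wrist_force: [2.4, 10.4, 7.9]
gripper_width: 0.123
gripper_force: 30.0
time_s: 30.58
tcp_pos: [0.544, -0.1893, 0.2535]
ee_rot: [[0.993, -0.117, 0.007], [-0.117, -0.993, 0.001], [0.007, -0.001, -1.0]]
wrist_force: [3.0, 5.0, 2.0]
gripper_width: 0.131
gripper_force: 30.0
```

```bash
python3 -m jog '0 -1.2 -10 0.5 0;0 -0.8 -7 0 0;0 0 0 0 0'; python3 -m jog '0 -0.5 -4 0 0;0 0 0 0 0'; python3 -m jog '0 -0.4 -3 0 0;0 0 0 0 0'; python3 -m jog '0 -0.4 -3 0 0;0 0 0 0 0'
```

```text
time_s: 30.95
tcp_pos: [0.5418, -0.2075, 0.2544]
ee_rot: [[0.993, -0.118, 0.006], [-0.118, -0.993, -0.002], [0.007, 0.001, -1.0]]
wrist_force: [1.6, 2.1, 5.8]
gripper_width: 0.13
gripper_force: 30.0
time_s: 31.2
tcp_pos: [0.5414, -0.211, 0.2543]
ee_rot: [[0.993, -0.117, 0.007], [-0.117, -0.993, -0.001], [0.007, 0.001, -1.0]]
wrist_force: [2.2, 2.2, 7.3]
gripper_width: 0.124
gripper_force: 30.0
time_s: 31.45
tcp_pos: [0.5411, -0.2139, 0.2544]
ee_rot: [[0.993, -0.117, 0.007], [-0.117, -0.993, -0.001], [0.007, 0.0, -1.0]]
wrist_force: [2.1, 3.3, 7.6]
gripper_width: 0.131
gripper_force: 30.0
time_s: 31.7
tcp_pos: [0.5409, -0.2157, 0.2542]
ee_rot: [[0.993, -0.117, 0.007], [-0.117, -0.993, 0.001], [0.007, -0.002, -1.0]]
wrist_force: [2.5, 6.9, 8.1]
gripper_width: 0.125
gripper_force: 30.0
```

```bash
python3 -m jog '0 -0.3 -2 0 0;0 0 0 0 0'; python3 -m jog '0 -0.3 -2 0 0;0 0 0 0 0'; python3 -m jog '0 -0.3 -2 0 0;0 0 0 0 0'
```

```text
time_s: 31.95
tcp_pos: [0.5409, -0.2157, 0.2543]
ee_rot: [[0.993, -0.116, 0.008], [-0.116, -0.993, 0.004], [0.007, -0.005, -1.0]]
wrist_force: [2.0, 13.4, 9.2]
gripper_width: 0.13
gripper_force: 30.0
time_s: 32.2
tcp_pos: [0.5409, -0.2156, 0.2543]
ee_rot: [[0.993, -0.115, 0.008], [-0.115, -0.993, 0.007], [0.008, -0.008, -1.0]]
wrist_force: [1.0, 20.1, 10.8]
gripper_width: 0.123
gripper_force: 30.0
time_s: 32.45
tcp_pos: [0.5409, -0.2156, 0.2543]
ee_rot: [[0.993, -0.114, 0.009], [-0.114, -0.993, 0.01], [0.008, -0.011, -1.0]]
wrist_force: [1.9, 25.9, 12.5]
gripper_width: 0.128
gripper_force: 30.0
```

The door is against its stop (y holds at -0.2156 while the force rises). I'll ease off, release and rise.

```bash
python3 -m jog '0 0.5 4.5 0 0;0 0 0 0 0'; python3 -m jog '0.45 0 0 0 0;0.45 0 0 0 0;0.45 0 0 0 0;0.45 0 0 0 0;0.45 0 0 0 0'; python3 -m jog '0.45 0 0 30 0;0.45 0 0 50 0;0.45 0 0 50 0;0.45 0 0 0 0;0.45 0 0 0 0'; python3 - <<'E'
from h import *
s=r.sense();print(s["tcp_pos"])
w=r.capture("wrist");T=np.array(w["T_tool_cam"]);R=np.array(s["ee_rot"])
w["origin"]=np.array(s["tcp_pos"])+R@T[:3,3];w["orientation"]=R@T[:3,:3];w=cam("w",w)
cv2.imwrite("pics/z1.png",w["px"][:,:,::-1])
# predicted columns of bar (y=+.03..+.055 from middle, toward image top) at angles 0 and .05
h=np.array([.5391,-.2142]);u=np.array([.1211,.9926]);v=np.array([.9926,-.1211])
for a in(0,.035,.07):
    P=[np.r_[h+.25*np.sin(a)*u+k*v,.05+.25*np.cos(a)] for k in(.03,.045,.06)]
    print(a,proj(w,P).round(1).tolist())
g=cv2.cvtColor(w["px"],cv2.COLOR_RGB2GRAY)
for y in(60,90,110,130,150):print(y,g[y,200:320:3].tolist())
E
```

```text
time_s: 32.7
tcp_pos: [0.5409, -0.2157, 0.2543]
ee_rot: [[0.993, -0.115, 0.008], [-0.115, -0.993, 0.002], [0.007, -0.003, -1.0]]
wrist_force: [1.6, 10.6, 8.7]
gripper_width: 0.128
gripper_force: 30.0
time_s: 33.33
tcp_pos: [0.5388, -0.2189, 0.2495]
ee_rot: [[0.993, -0.119, -0.001], [-0.119, -0.993, -0.0], [-0.001, 0.0, -1.0]]
wrist_force: [-0.1, 0.5, 0.0]
gripper_width: 0.444
gripper_force: 0.0
time_s: 33.95
tcp_pos: [0.5389, -0.2184, 0.3789]
ee_rot: [[0.993, -0.119, -0.001], [-0.119, -0.993, 0.001], [-0.001, -0.001, -1.0]]
wrist_force: [0.6, 0.2, -0.0]
gripper_width: 0.447
gripper_force: 0.0
[ 0.53888882 -0.21841181  0.37894773]
0 [[250.7, 160.7], [250.6, 143.4], [250.6, 125.7]]
0.035 [[240.7, 160.6], [240.5, 143.4], [240.4, 125.6]]
0.07 [[230.8, 160.6], [230.5, 143.3], [230.2, 125.6]]
60 [203, 203, 196, 203, 200, 198, 199, 204, 204, 202, 203, 203, 207, 195, 202, 171, 220, 220, 218, 219, 206, 223, 223, 222, 222, 220, 219, 219, 218, 218, 217, 215, 216, 214, 215, 215, 214, 210, 208, 208]
90 [201, 199, 199, 202, 208, 210, 198, 193, 197, 192, 191, 200, 201, 197, 192, 167, 221, 221, 219, 219, 204, 221, 221, 221, 219, 220, 220, 219, 217, 217, 216, 214, 213, 211, 209, 209, 208, 209, 207, 204]
110 [207, 195, 200, 200, 202, 199, 202, 196, 195, 202, 201, 195, 194, 197, 197, 174, 219, 220, 219, 220, 206, 221, 219, 218, 217, 215, 216, 215, 214, 211, 212, 210, 208, 209, 208, 205, 206, 207, 206, 204]
130 [197, 197, 199, 194, 206, 205, 204, 206, 202, 196, 203, 200, 196, 196, 203, 122, 147, 195, 147, 108, 99, 194, 216, 215, 211, 212, 209, 210, 211, 209, 207, 203, 207, 207, 204, 205, 202, 202, 202, 202]
150 [201, 203, 203, 199, 195, 206, 200, 200, 201, 196, 204, 200, 202, 206, 199, 137, 146, 183, 146, 106, 98, 190, 209, 206, 205, 205, 204, 204, 205, 207, 204, 202, 204, 204, 203, 205, 205, 202, 205, 205]
```

```bash
python3 -c "
from station import r
print(r.finish_job())"
```

```text
the job is handed in; nothing more can be done
None
```

I pulled the door fully down, laid the brush bristles down in the tool tray, pushed the door back up to its stop, left the egg pack alone, and handed the job in at about 34 s; no verdict came back.

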